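Deburr the lip of a bisque tumbler on the tilted wheel

TASK

Take the deburring tool out of the rack and dress the inner edge of the mouth of the tumbler that is clamped on the tilted wheel: start at the highest point of the lip and run the blade clockwise (as seen looking into the mouth) in one steady, unhurried pass right round and back to the highest point, holding the tool in line with the tumbler and pressing gently so that the blade rides on its spring without bottoming. Then stand the tool upright in the rack again, its guard resting on the board in the hole it came from, and leave everything else as it is.

Things in the scene. Friction and masses are not known exactly. Their poses are not given: they have to be found in the camera images.
- deburrer: deburring tool, 157 mm, about 180 g, with a square handle. Origin at the unpressed tip, z up the handle. From the tip: conical blade to 15 mm, 8 mm spindle, ferrule 18 mm wide from 30 to 52 mm, round guard 38 mm wide from 52 to 57 mm, wooden handle from 57 to 157 mm, 20 mm wide along its x, 24 mm along its y. Starts upright in the rack, guard on the board
- blade_tip (a point): tip of the blade; it moves with the blade as the spring gives; z up along the tool. The fluted steel blade is a cone: 1 mm radius at the tip, straight flank to 10 mm radius 12 mm up, then straight to 15 mm. It cuts all round
- blade (a joint): how far the blade is pressed back into the ferrule against its spring: 0 = out, 0.008 m = bottomed. About 1 N along the tool starts it moving, 3.9 N bottoms it (350 N/m)
- mouth (a point): centre of the mouth of the clamped tumbler, in the plane of its rim; bore 70 mm wide, wall 5 mm. z points out of the mouth along the tumbler's axis, which leans 24 to 33 degrees from vertical, roughly towards the robot; x points to the highest point of the lip (12 o'clock), so -y is 3 o'clock
- mouth_diag (a point): the same point and z as mouth, but x points to half past one on the lip (and -y to half past four)
- tumbler: the clamped tumbler: buff bisque cylinder, 80 mm wide, 95 mm high, foot held by three rubber-faced grips on the 180 mm wheel head. Origin at the centre of its foot. Stands firm
- wheel_stand: tilting banding wheel: cast foot 176 mm wide fixed to the bench, yoke with the clamped tilt pivot 100 mm up. Origin under its centre, at bench height; the head leans towards its -x
- rack: wooden tool rack fixed to the bench: board 90 mm (x) by 220 mm (y), top face 78 mm above the bench. Origin under its centre, at bench height. Three holes 26 mm wide go through the board at x = 0, y = -70, 0 and 70 mm; the deburring tool and two others hang in them, in any order. Hung in its hole, the deburring tool has its origin 26 mm above the rack's
- loop_tool: another tool in the rack: turned wooden handle, steel collar, a wire loop on top, 128 mm long, loose. Leave alone. Origin at its lower end
- needle_tool: another tool in the rack: turned wooden handle, steel collar, a needle on top, 127 mm long, loose. Leave alone. Origin at its lower end
- tumbler_b: spare tumbler standing loose on the bench (80 mm wide, 95 mm high). Leave alone
- tumbler_c: spare tumbler standing loose on the bench (80 mm wide, 95 mm high). Leave alone
- rib: dark wooden throwing rib lying on the bench, 150 x 55 x 8 mm, loose. Leave alone
- kiln_prop: short pale tube, 40 mm wide and 65 mm high, standing loose on the bench. Leave alone
- turning_gauge: aluminium sliding gauge lying loose on the bench, 100 x 103 x 12 mm. Leave alone
- mould_key: plaster plug, 56 mm wide and 38 mm high, loose on the bench. Leave alone

How it is judged:
On the way, in this order (a step that is already met when the one before it is completed fails the run):
1. the blade bears on the inner edge of the lip at the highest point of the lip (12 o'clock), in line with the tumbler, its spring pressed in a little, for 0.15 s (contact force between deburrer and tumbler above 0.3 N and value of joint blade above 0.0005 m and angle between the z axis of blade_tip and the z axis of mouth, either way round below 0.35 rad and z of blade_tip in the frame of mouth below -0.001 m and x of blade_tip in the frame of mouth between 0.018 and 0.036 m and y of blade_tip in the frame of mouth between -0.009 and 0.009 m), for 0.15 s.
2. the blade bears on the inner edge of the lip at half past one, in line with the tumbler, its spring pressed in a little, for 0.15 s (contact force between deburrer and tumbler above 0.3 N and value of joint blade above 0.0005 m and angle between the z axis of blade_tip and the z axis of mouth, either way round below 0.35 rad and z of blade_tip in the frame of mouth below -0.001 m and x of blade_tip in the frame of mouth_diag between 0.018 and 0.036 m and y of blade_tip in the frame of mouth_diag between -0.009 and 0.009 m), for 0.15 s.
3. the blade bears on the inner edge of the lip at 3 o'clock, in line with the tumbler, its spring pressed in a little, for 0.15 s (contact force between deburrer and tumbler above 0.3 N and value of joint blade above 0.0005 m and angle between the z axis of blade_tip and the z axis of mouth, either way round below 0.35 rad and z of blade_tip in the frame of mouth below -0.001 m and y of blade_tip in the frame of mouth between -0.036 and -0.018 m and x of blade_tip in the frame of mouth between -0.009 and 0.009 m), for 0.15 s.
4. the blade bears on the inner edge of the lip at half past four, in line with the tumbler, its spring pressed in a little, for 0.15 s (contact force between deburrer and tumbler above 0.3 N and value of joint blade above 0.0005 m and angle between the z axis of blade_tip and the z axis of mouth, either way round below 0.35 rad and z of blade_tip in the frame of mouth below -0.001 m and y of blade_tip in the frame of mouth_diag between -0.036 and -0.018 m and x of blade_tip in the frame of mouth_diag between -0.009 and 0.009 m), for 0.15 s.
5. the blade bears on the inner edge of the lip at 6 o'clock, the lowest point, in line with the tumbler, its spring pressed in a little, for 0.15 s (contact force between deburrer and tumbler above 0.3 N and value of joint blade above 0.0005 m and angle between the z axis of blade_tip and the z axis of mouth, either way round below 0.35 rad and z of blade_tip in the frame of mouth below -0.001 m and x of blade_tip in the frame of mouth between -0.036 and -0.018 m and y of blade_tip in the frame of mouth between -0.009 and 0.009 m), for 0.15 s.
6. the blade bears on the inner edge of the lip at half past seven, in line with the tumbler, its spring pressed in a little, for 0.15 s (contact force between deburrer and tumbler above 0.3 N and value of joint blade above 0.0005 m and angle between the z axis of blade_tip and the z axis of mouth, either way round below 0.35 rad and z of blade_tip in the frame of mouth below -0.001 m and x of blade_tip in the frame of mouth_diag between -0.036 and -0.018 m and y of blade_tip in the frame of mouth_diag between -0.009 and 0.009 m), for 0.15 s.
7. the blade bears on the inner edge of the lip at 9 o'clock, in line with the tumbler, its spring pressed in a little, for 0.15 s (contact force between deburrer and tumbler above 0.3 N and value of joint blade above 0.0005 m and angle between the z axis of blade_tip and the z axis of mouth, either way round below 0.35 rad and z of blade_tip in the frame of mouth below -0.001 m and y of blade_tip in the frame of mouth between 0.018 and 0.036 m and x of blade_tip in the frame of mouth between -0.009 and 0.009 m), for 0.15 s.
8. the blade bears on the inner edge of the lip at half past ten, in line with the tumbler, its spring pressed in a little, for 0.15 s (contact force between deburrer and tumbler above 0.3 N and value of joint blade above 0.0005 m and angle between the z axis of blade_tip and the z axis of mouth, either way round below 0.35 rad and z of blade_tip in the frame of mouth below -0.001 m and y of blade_tip in the frame of mouth_diag between 0.018 and 0.036 m and x of blade_tip in the frame of mouth_diag between -0.009 and 0.009 m), for 0.15 s.
9. the blade bears on the inner edge of the lip back at the highest point, in line with the tumbler, its spring pressed in a little, for 0.15 s (all of step 1), for 0.15 s.
At the end, for the whole second after the job is handed in: the deburring tool hangs at rest and upright (within 4.5 degrees) in the hole of the rack that it came from, its guard on the board (height within 4 mm, within 20 mm of where it started) (z of deburrer in the frame of rack between 0.022 and 0.03 m and x of deburrer in the frame of rack between -0.008 and 0.008 m and y of deburrer in the frame of rack between -0.09 and 0.09 m and angle between deburrer's own z axis and vertical below 0.08 rad and linear speed of deburrer below 0.02 m/s and distance of deburrer from where it was at the start of the episode below 0.02 m); the robot touches nothing.
It fails at once if the tool is pressed on the tumbler with more than 15 N (the lip chips) (contact force between deburrer and tumbler above 15 N).
It fails at once if the blade is bottomed on its spring (pressed in over 7.8 mm) while on the tumbler (value of joint blade above 0.0078 m and contact force between deburrer and tumbler above 0.3 N).
It fails at once if the robot itself touches the tumbler or the wheel (contact force between the arm and wheel_stand above 3 N).
It fails at once if another thing on the bench or in the rack is shifted by more than 25 mm (distance of any of loop_tool, needle_tool, tumbler_b, tumbler_c, rib, kiln_prop, turning_gauge, mould_key from where it was at the start of the episode above 0.025 m).
It also fails if it takes over 70 s, if anything falls off the work surface, if the arm or the gripper's body presses on something with over 40 N, if the wrist force passes 120 N, or if a joint passes its speed limit or range.

ROBOT

A 7-joint arm with a two-finger parallel gripper is mounted at the origin on the work surface. World frame = base frame: x ahead of the robot, y to its left, z up, the work surface at z = 0. Lengths are in m, angles in rad, forces in N, time in s.
With the tool pointing down it reaches from about 0.4 to 0.85 m from the base axis. Payload 4.5 kg.
Tool frame: the origin (TCP) lies between the finger pads; the fingertips stand 8 mm ahead of it and the grasp point (between the pads) lies 11 mm behind it (bot.tcp_to_tips is the distance from the TCP to the fingertips, in m); z points along the fingers, y is the line along which they close (so a half turn about z gives the same grasp; the last joint's range is limited). The gripper opens to 85 mm and grips with 20 to 120 N. Pads are 22 mm wide; open, the fingers measure 114 mm over their backs; the gripper's body (76 mm by 85 mm) begins 54 mm behind the grasp point. The pads swing forward as they close: fully open they stand 13 mm farther back than shut.
Start: joints at [-1.068, 0.689, -0.195, 1.565, 0.157, 0.902, -0.215], TCP at [0.282, 0.558, 0.239] pointing down, gripper open.
Joint ranges: [-3.01, 3.01], [-0.46, 2.08], [-1.47, 1.51], [0.13, 2.56], [-1, 4.14], [0.04, 2.09], [-2.66, 2.66]. Speed limits (rad/s): [2.57, 2.57, 3.14, 3.14, 3.14, 3.14, 3.14].

INTERFACE

Orientations are given as a rotation vector (axis times angle).
In Python, from station import bot gives the robot as it stands.
- The arm moves only by the shell command python3 drive.py [FORCE], which reads ROWS from standard input. ROWS is one flat JSON list of numbers that holds 1 to 10 rows one after another, with no inner brackets; each row has 7 numbers: a rotation vector rx, ry, rz in fractions of the full range, 1 being pi rad, then dx, dy, dz in shares of the most that a row can go, 1 being 50 mm, then the finger opening in m; each row shifts and turns the commanded pose from where the row before left it, along the tool's axes as they then stand; what a row does not reach is not made up. A row lasts 1/10 s, in which the tool goes at most 0.05 m and 0.15 rad, less where a joint would pass 70% of its speed; a pose out of reach is approached as far as the arm can. The fingers move at their own pace and stop on an object; FORCE is the grip in N (left out, the last holds). Time passes only in rows, so rows that do not move let the fingers close. It prints the time, the measured TCP pose, the force, the opening and the grip force at its end. Input that does not fit is refused with a message, and nothing moves.
- bot.state(): the state, without advancing time (a new reading comes with each control period).
- bot.snapshot(name): name is "scene" or "top"; returns the picture (480x640x3 uint8, red, green, blue); there is no depth.
- bot.camera_info(name): a dict with "intrinsics" (3x3 intrinsics, pixels), "rvec" (rotation vector, rad) and "tvec" (3), from world to camera coordinates, as OpenCV has them. Camera axes: x right, y down, z forward; pixel columns grow to the right and rows downward; lengths in m; the calibration is good to about 2 mm. A picture is of the moment at which its call begins. camera_info takes no time and is no camera call.
- bot.job_done(): hands the job in; it is judged then, once.
The state is a dict: "time_s": time; "joint_pos": joint angles; "qvel": joint speeds; "tau": joint torques, N m; "eef_pos": TCP position; "tool_rot": TCP orientation; "force": force on the tool from outside, world axes, zero at the start; "torque": the same for the moment, N m; "finger_gap": finger opening in m; "grip_force": force on a finger pad.
Only numpy, scipy, OpenCV 4.12 (cv2) and the standard library are available. Lean on these libraries where they do the work, as an engineer would, in place of code of your own. Each camera call takes 0.05 s, during which the arm holds its last target. There are 200 camera calls.

## Working session

There is one attempt and no reset: what is moved stays moved. The work goes in short steps, Python scripts to look and compute and a shell command to move; the robot and the scene stay as the last step left them, time stands still between calls to the robot, and variables do not carry over. Pictures are saved under pics/ and viewed, at most 10 in all, crops included, and the job is handed in when it is done.

```bash
ls; mkdir -p pics; python3 - <<'E'
from station import bot
import cv2,numpy as np
for n in("scene","top"):
    im=bot.snapshot(n); cv2.imwrite(f"pics/{n}0.png",im[:,:,::-1]); np.save(f"pics/{n}0.npy",im)
    c=bot.camera_info(n); print(n,c); R=cv2.Rodrigues(np.array(c["rvec"]))[0]; print(-R.T@np.array(c["tvec"]).ravel())
print(bot.state(), bot.tcp_to_tips)
E
```

```text
drive.py
pics
station.py
scene {'intrinsics': array([[440.24649106,   0.        , 315.98862768],
       [  0.        , 440.24649106, 245.50080852],
       [  0.        ,   0.        ,   1.        ]]), 'rvec': array([ 1.66671312,  1.79593745, -0.80560069]), 'tvec': array([-0.01255172, -0.2634874 ,  1.39739164])}
[1.21351593 0.10497798 0.73392456]
top {'intrinsics': array([[447.65898159,   0.        , 323.01313887],
       [  0.        , 447.65898159, 237.94707832],
       [  0.        ,   0.        ,   1.        ]]), 'rvec': array([ 2.15774349, -2.12864043,  0.14148988]), 'tvec': array([0.08216988, 0.60084518, 1.16777609])}
[0.42864145 0.07710614 1.24168795]
{'time_s': 0.1, 'joint_pos': array([-1.06818122,  0.68989245, -0.19451321,  1.56623305,  0.1573096 ,
        0.90251583, -0.21510515]), 'qvel': array([-0.00139518, -0.00256101, -0.00046382, -0.00270891,  0.0025594 ,
        0.00024686, -0.00173333]), 'tau': array([-4.20676108e-03, -5.40602124e+01, -1.27171230e+00, -1.58985150e+01,
        9.38149053e-03,  4.50634558e-03,  1.72418299e-05]), 'eef_pos': array([0.28218192, 0.55703473, 0.23857071]), 'tool_rot': array([-7.29520508e-01, -3.05545683e+00,  2.57284508e-03]), 'force': array([-0.43020963, -0.15232041, -0.45758812]), 'torque': array([ 0.00460537,  0.00370747, -0.01503759]), 'grip_force': 0.0, 'finger_gap': 0.08511534446799138} 0.008
```

View pics/scene0.png

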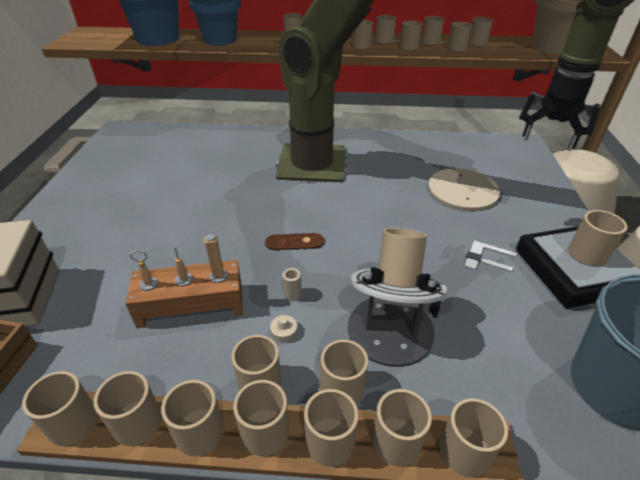

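View pics/top0.png

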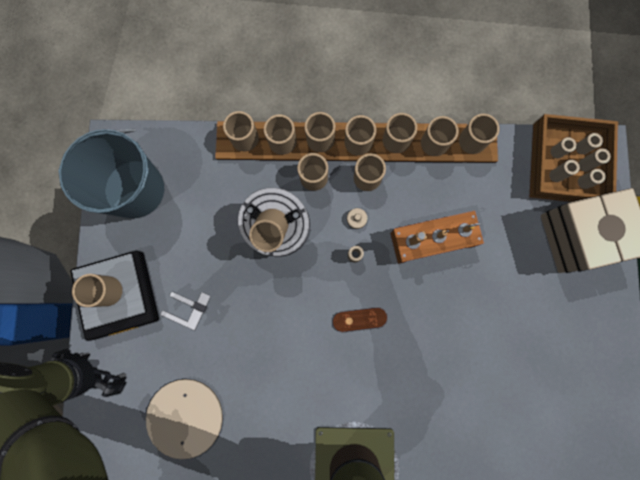

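The scene view shows the deburrer as the rightmost tool in the rack (about 213,257) and the tilted tumbler at (403,255). In the top view they are at about (415,240) and (268,230). I'll enlarge both.

```bash
python3 - <<'E'
import cv2,numpy as np
s=cv2.imread("pics/scene0.png");t=cv2.imread("pics/top0.png")
def c(im,x,y,w=80,h=60,k=5):return cv2.resize(im[y:y+h,x:x+w],None,fx=k,fy=k,interpolation=cv2.INTER_CUBIC)
A=np.vstack([np.hstack([c(s,170,225),c(s,362,222)]),np.hstack([c(t,390,205),c(t,230,195)])])
cv2.imwrite("pics/crop1.png",A)
E
```

```text
(no output)
```

View pics/crop1.png

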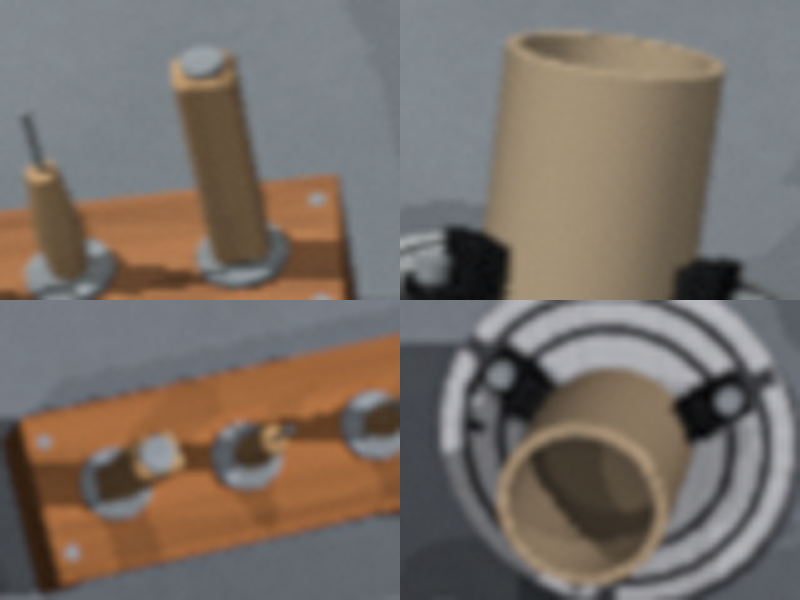

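The crops show the tool's end cap at scene (210.6,236.9) and top (421.2,235.0). Its guard is at scene (218.2,275) and top (413.2,241), and the mouth is at about top (266,235). I'll zoom in on the two mouths.

```bash
python3 - <<'E'
import cv2,numpy as np
s=cv2.imread("pics/scene0.png");t=cv2.imread("pics/top0.png")
def c(im,x,y,w,h,k=10):
    o=cv2.resize(im[y:y+h,x:x+w],None,fx=k,fy=k,interpolation=cv2.INTER_CUBIC)
    for i in range(0,w,5): cv2.line(o,(i*k+k//2,0),(i*k+k//2,8 if i%10 else 16),(0,0,255),1)
    for i in range(0,h,5): cv2.line(o,(0,i*k+k//2),(8 if i%10 else 16,i*k+k//2),(0,0,255),1)
    return o
A=np.zeros((600,800,3),np.uint8)
A[:400,:400]=c(t,245,216,40,40); A[:600,400:]=c(s,375,222,50,75,8)
A[400:600,:400]=c(t,405,225,40,20)
cv2.imwrite("pics/crop2.png",A)
E
```

```text
(no output)
```

View pics/crop2.png

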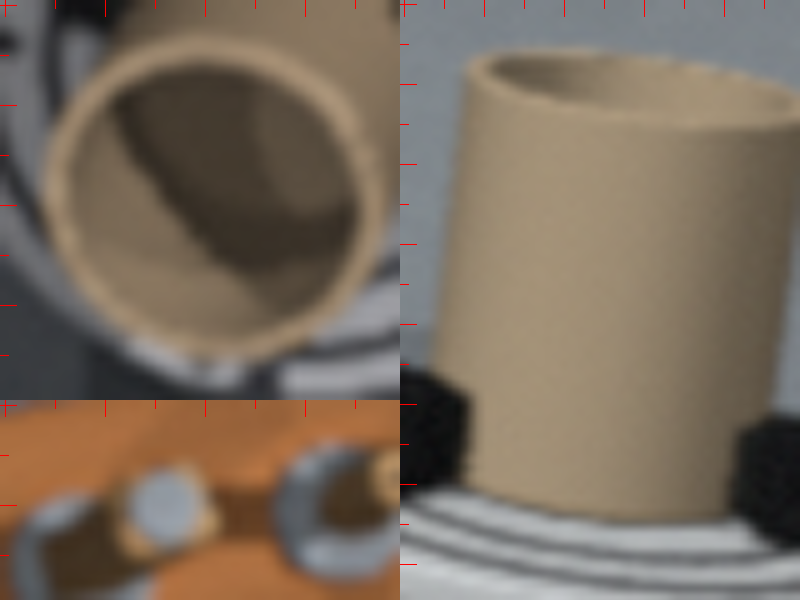

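The top view shows the whole ring, centred near (265.9,235.5). The scene view shows the far rim and straight body sides. I'll measure these by subpixel edges and rays.

```bash
cat > h.py <<'E'
import cv2,numpy as np
from station import bot
from scipy.ndimage import map_coordinates
C={}
for n in("scene","top"):
    c=bot.camera_info(n);R=cv2.Rodrigues(np.array(c["rvec"]))[0];t=np.array(c["tvec"]).ravel()
    C[n]=(np.array(c["intrinsics"]),R,t,-R.T@t)
def ray(n,u,v):
    K,R,t,o=C[n];d=R.T@np.linalg.solve(K,[u,v,1.]);return o,d/np.linalg.norm(d)
def tri(a,b):
    (o1,d1),(o2,d2)=ray("scene",*a),ray("top",*b)
    A=np.array([d1,-d2]).T;s=np.linalg.lstsq(A,o2-o1,rcond=None)[0]
    p,q=o1+s[0]*d1,o2+s[1]*d2;return (p+q)/2,np.linalg.norm(p-q)
def onz(n,u,v,z):
    o,d=ray(n,u,v);return o+d*(z-o[2])/d[2]
def proj(n,p):
    K,R,t,o=C[n];q=K@(R@np.asarray(p)+t);return q[:2]/q[2]
E
python3 - <<'E'
from h import *
from scipy.optimize import least_squares
np.set_printoptions(precision=4,suppress=True)
print("cap",tri((210.6,236.9),(421.2,235.0)),"guard",tri((218.2,275),(413.2,241)))
T=np.load("pics/top0.npy").astype(float);S=np.load("pics/scene0.npy").astype(float)
cx,cy=265.9,235.5;mid=[]
for a in np.radians(np.arange(0,360,10)):
    r=np.arange(12.5,19.5,.1);g=T.sum(2)
    p=map_coordinates(g,[cy+r*np.sin(a),cx+r*np.cos(a)],order=3)
    q=map_coordinates(T[:,:,0]-T[:,:,2],[cy+r*np.sin(a),cx+r*np.cos(a)],order=3)
    w=p+1.5*q; i=np.argmax(w*((r>13.5)&(r<18))); mid.append((cx+r[i]*np.cos(a),cy+r[i]*np.sin(a)))
mid=np.array(mid);e=cv2.fitEllipse(mid.astype(np.float32));print("ell",e)
th=np.radians(e[2]);d=(mid-e[0])@np.array([[np.cos(th),-np.sin(th)],[np.sin(th),np.cos(th)]])
res=np.hypot(d[:,0]/e[1][0]*2,d[:,1]/e[1][1]*2)-1;print("res",res)
mid=mid[abs(res)<.05]
# scene: buff = R-B; sides & far rim
B=S[:,:,0]-S[:,:,2]
def cross(p,th):
    i=np.where((p[:-1]<th)&(p[1:]>=th))[0][0];return i+(th-p[i])/(p[i+1]-p[i])
L=[];Rr=[]
for v in range(240,264,2):
    L.append((370+cross(B[v,370:395],18),v));Rr.append((440-cross(B[v,440:415:-1],18),v))
far=[(u,220+cross(B[220:250,u],18)) for u in range(386,420,3)]
L,Rr=np.array(L),np.array(Rr);print("L",L[::5],"R",Rr[::5],"far",np.array(far))
def pl(P):
    D=np.array([ray("scene",*p)[1] for p in P]);m=np.linalg.svd(D)[2][2];print("planefit",abs(D@m).max());return m*np.sign(m[1])
m1,m2=pl(L),pl(Rr);m=m1+m2;m/=np.linalg.norm(m);os=C["scene"][3]
rt=[ray("top",*p) for p in mid];rs=[ray("scene",*p) for p in far]
def dist(rr,c,n):
    out=[]
    for o,d in rr: out.append(np.linalg.norm(o+d*((c-o)@n)/(d@n)-c))
    return np.array(out)
def nrm(a,b):
    n=np.array([-np.sin(a)*np.cos(b),-np.sin(a)*np.sin(b),np.cos(a)]);return n
def f(x):
    c,n=x[:3],nrm(*x[3:])
    return np.r_[dist(rt,c,n)-.0375,dist(rs,c,n)-.040,3*(c-os)@m,.1*(n@m)]
x0=np.r_[onz("top",cx,cy,.24),.5,0]
s=least_squares(f,x0,loss="soft_l1",f_scale=.001);print("c",s.x[:3],"tilt",np.degrees(s.x[3:]),"rms",np.sqrt(np.mean(s.fun**2)))
print(np.round(s.fun*1000,1));print("n.m",nrm(*s.x[3:])@m)
J=np.linalg.inv(s.jac.T@s.jac);print("sd/1mm",np.sqrt(np.diag(J))*1e-3)
E
```

```text
cap (array([ 0.5897, -0.1453,  0.1843]), np.float64(0.0002605374900921394)) guard (array([ 0.5895, -0.1463,  0.0798]), np.float64(0.0005163439136451314))
ell ((266.0511169433594, 235.39541625976562), (29.90571403503418, 32.28989028930664), 118.50948333740234)
res [-0.0004  0.0095 -0.0015 -0.0075  0.0228  0.0142 -0.023  -0.0145  0.0004
 -0.0189 -0.015   0.0652 -0.0059 -0.008  -0.0143 -0.011  -0.004  -0.0113
  0.0069  0.0141  0.0059 -0.004   0.0032  0.0025 -0.0075 -0.0094  0.0019
 -0.0009 -0.0063  0.0048 -0.0013  0.0086  0.0146 -0.0024 -0.0145 -0.0142]
L [[381.8636 240.    ]
 [380.6818 250.    ]
 [379.4545 260.    ]] R [[425.     240.    ]
 [423.3333 250.    ]
 [422.1053 260.    ]] far [[386.     228.3333]
 [389.     228.25  ]
 [392.     227.8077]
 [395.     227.7407]
 [398.     227.88  ]
 [401.     228.3636]
 [404.     228.5161]
 [407.     228.7857]
 [410.     229.3667]
 [413.     229.8846]
 [416.     230.4667]
 [419.     231.3704]]
planefit 9.259908654216926e-05
planefit 0.00033403194623744586
c [0.5774 0.2194 0.2261] tilt [26.9452 -4.792 ] rms 0.004130214270540437
[-0.7 -0.2 -0.6 -0.8  0.4  0.  -1.4 -1.1 -0.6 -1.4 -1.3 -1.1 -1.2 -1.5
 -1.4 -1.1 -1.4 -0.7 -0.4 -0.7 -1.  -0.6 -0.6 -1.  -1.  -0.6 -0.7 -0.9
 -0.5 -0.8 -0.4 -0.2 -0.8 -1.2 -1.2 19.1 13.5  5.4  0.1 -3.4 -3.4 -5.5
 -5.8 -2.8  0.2  4.2 10.7 -1.4 -0.5]
n.m -0.005092783369280208
sd/1mm [0.0004 0.0003 0.0012 0.0278 0.0177]
```

```bash
cat > fit.py <<'E'
from h import *
from scipy.optimize import least_squares
np.set_printoptions(precision=4,suppress=True)
T=np.load("pics/top0.npy").astype(float);S=np.load("pics/scene0.npy").astype(float)
cx,cy=266.05,235.4;inn=[]
g=T.sum(2)
for a in np.radians(np.arange(0,360,10)):
    r=np.arange(11.5,18,.1)
    p=map_coordinates(g,[cy+r*np.sin(a),cx+r*np.cos(a)],order=3)
    i=np.argmax(np.gradient(p)*(r<16)); inn.append((cx+r[i]*np.cos(a),cy+r[i]*np.sin(a)))
inn=np.array(inn);e=cv2.fitEllipse(inn.astype(np.float32));print("inner ell",e)
B=S[:,:,0]-S[:,:,2]
def cross(p,th):
    i=np.where((p[:-1]<th)&(p[1:]>=th))[0][0];return i+(th-p[i])/(p[i+1]-p[i])
L=np.array([(370+cross(B[v,370:395],18),v) for v in range(240,264,2)])
Q=np.array([(440-cross(B[v,440:415:-1],18),v) for v in range(240,264,2)])
far=[(u,220+cross(B[220:250,u],18)) for u in range(388,421,3)]
def pl(P):
    D=np.array([ray("scene",*p)[1] for p in P]);m=np.linalg.svd(D)[2][2];return m*np.sign(m[1])
m=pl(L)+pl(Q);m/=np.linalg.norm(m);os=C["scene"][3]
rt=[ray("top",*p) for p in inn];rs=[ray("scene",*p) for p in far]
A=np.radians(np.arange(0,360,1.))
def gap(rr,c,n,R):
    u=np.cross(n,[0,1,0]);u/=np.linalg.norm(u);v=np.cross(n,u)
    P=c+R*(np.outer(np.cos(A),u)+np.outer(np.sin(A),v));out=[]
    for o,d in rr:
        w=np.cross(P-o,d);k=np.argmin((w**2).sum(1));s=np.sign((np.linalg.norm(o+d*((P[k]-o)@d)-c)-R));out.append(s*np.linalg.norm(w[k]))
    return np.array(out)
def nrm(a,b): return np.array([-np.sin(a)*np.cos(b),-np.sin(a)*np.sin(b),np.cos(a)])
def f(x):
    c,n=x[:3],nrm(*x[3:])
    return np.r_[gap(rt,c,n,.035),gap(rs,c,n,.040),3*(c-os)@m,.1*(n@m)]
s=least_squares(f,np.r_[onz("top",cx,cy,.24),.5,0],loss="soft_l1",f_scale=.0007,diff_step=1e-4)
print("c",s.x[:3],"tilt",np.degrees(s.x[3:]));print(np.round(s.fun*1000,1))
c,n=s.x[:3],nrm(*s.x[3:])
J=np.linalg.inv(s.jac.T@s.jac);print("sd",np.sqrt(np.diag(J))*.6e-3)
for k in (c,c-.095*n,): print(proj("top",k),proj("scene",k))
E
python3 fit.py
```

```text
inner ell ((265.8065490722656, 235.67579650878906), (27.45233154296875, 29.50678825378418), 114.11405181884766)
c [0.5776 0.2203 0.2205] tilt [33.7705 -6.0955]
[-0.7 -1.1 -1.7 -1.3 -0.8 -0.8 -1.1 -0.5  0.5  0.2  0.3  3.7  0.4  0.1
  0.3  0.1 -0.4 -0.8 -0.7 -0.6 -0.7 -0.3 -0.9 -0.4 -0.4 -0.2  0.3  0.2
  0.1  0.3  0.7  0.4  0.5 -0.3 -0.7 -1.3  3.5  1.3  0.3 -0.6  0.4 -0.8
 -0.9 -0.6 -0.5  0.5  1.2  0.8 -0.2]
sd [0.0001 0.     0.0006 0.0115 0.0105]
[265.9063 235.8281] [404.9861 227.2125]
[273.0965 219.6929] [398.4372 277.5886]
```

```bash
python3 - <<'E'
s=open("fit.py").read()
s=s.replace("def gap(rr,c,n,R):","""near=[(375+((x-400)+.5)/8-.5,222+(y+.5)/8-.5) for x,y in((500,100),(550,113),(600,121),(650,126),(700,128),(750,127))]
rn=[ray("scene",*p) for p in near]
def gap(rr,c,n,R,side=0):""")
s=s.replace("out=[]\n    for o,d in rr:\n        w=","out=[]\n    if side: P=P[side*((P-c)@(os-c))<0]\n    for o,d in rr:\n        w=")
s=s.replace("gap(rs,c,n,.040)","gap(rs,c,n,.040,1),gap(rn,c,n,.040,-1)")
s=s.replace('x0=','').replace('np.r_[onz("top",cx,cy,.24),.5,0]','np.r_[c0,.45,0]').replace("s=least","c0,g0=tri((404.7,232.7),(265.95,235.6));print('tri',c0,g0)\ns=least")
open("fit.py","w").write(s)
E
python3 fit.py
```

```text
inner ell ((265.8065490722656, 235.67579650878906), (27.45233154296875, 29.50678825378418), 114.11405181884766)
tri [0.5798 0.2214 0.2092] 0.000684688019787508
c [0.5793 0.2219 0.209 ] tilt [28.4341 -7.1724]
[-0.4 -0.6 -1.3 -1.  -0.7 -1.  -1.5 -1.1 -0.5 -0.8 -0.9  2.8 -0.5 -0.6
 -0.4 -0.2 -0.4 -0.6 -0.4 -0.2 -0.2  0.1 -0.8 -0.7 -0.8 -0.9 -0.6 -0.8
 -0.9 -0.9 -0.3 -0.4 -0.3 -0.6 -0.8 -1.2 -0.6  0.3 -0.3  0.7 -0.2  0.4
  0.4  0.2  0.6  0.3  0.5  2.2  1.6  1.1  0.6  0.2 -0.7  5.3  1.3]
sd [0.0002 0.0002 0.0002 0.0076 0.0219]
[265.906  235.7967] [405.1093 232.6592]
[273.1634 223.1209] [398.0308 281.3049]
```

```bash
cat > go.py <<'E'
from h import *
from scipy.spatial.transform import Rotation as Ro
np.set_printoptions(precision=4,suppress=True)
def cur():
    s=bot.state();return np.array(s["eef_pos"]),Ro.from_rotvec(s["tool_rot"]),s
def delta(p,Rm):
    """shift in present tool axes, rotvec in tool axes"""
    q,R,s=cur();print("pos",q,"shift(tool)",R.inv().apply(np.array(p)-q),"rot(tool)",(R.inv()*Rm).as_rotvec(),"t",s["time_s"])
def frame(z,y):
    z=np.array(z)/np.linalg.norm(z);y=np.array(y)-np.dot(y,z)*z;y/=np.linalg.norm(y);return Ro.from_matrix(np.array([np.cross(y,z),y,z]).T)
n=np.array([-.4724,.0594,.8794]);n/=np.linalg.norm(n);c=np.array([.5797,.2216,.2091])
xm=np.array([0,0,1])-n[2]*n;xm/=np.linalg.norm(xm);ym=np.cross(n,xm)
E
python3 - <<'E'
from go import *
print(cur()[1].as_matrix())
a=onz("top",413.2,241,.083);b=onz("top",439.2,235.8,.083);print(a,b,b-a)
T=np.load("pics/top0.npy");H=cv2.cvtColor(T,cv2.COLOR_RGB2HSV)
m=((H[...,0]<14)&(H[...,1]>120)&(H[...,2]>90)).astype(np.uint8);m[:200]=0;m[270:]=0;m[:,:385]=0;m[:,490:]=0
r=cv2.minAreaRect(np.argwhere(m)[:,::-1].astype(np.float32));bp=cv2.boxPoints(r);W=np.array([onz("top",*p,.078) for p in bp]);print(W,W.mean(0))
rx=W[1]-W[0];rx=rx if abs(rx[0])>abs(rx[1]) else W[2]-W[1];rx/=np.linalg.norm(rx);rx*=np.sign(rx[0]);print("rackx",rx)
print("xm",xm,ym)
for s in(1,-1):
    delta([.5896,-.1458,.30],frame([0,0,-1],s*rx));delta(c,frame(-n,s*xm))
E
```

```text
[[-0.8921  0.4518 -0.0006]
 [ 0.4518  0.8921 -0.0015]
 [-0.0001 -0.0017 -1.    ]]
[ 0.589  -0.1454  0.083 ] [ 0.6036 -0.2133  0.083 ] [ 0.0146 -0.0679  0.    ]
[[ 0.6224 -0.0943  0.078 ]
 [ 0.6737 -0.3116  0.078 ]
 [ 0.5851 -0.3277  0.078 ]
 [ 0.5347 -0.1127  0.078 ]] [ 0.604  -0.2116  0.078 ]
rackx [ 0.9838  0.1794 -0.    ]
xm [ 0.8725 -0.1097  0.4761] [0.1248 0.9922 0.    ]
pos [0.2822 0.557  0.2386] shift(tool) [-0.5918 -0.4882 -0.0605] rot(tool) [-0.0015  0.0009  0.9216] t 0.1
pos [0.2822 0.557  0.2386] shift(tool) [-0.417  -0.1648  0.0298] rot(tool) [-0.4332 -0.303   1.2009] t 0.1
pos [0.2822 0.557  0.2386] shift(tool) [-0.5918 -0.4882 -0.0605] rot(tool) [-0.0011 -0.0018 -2.2199] t 0.1
pos [0.2822 0.557  0.2386] shift(tool) [-0.417  -0.1648  0.0298] rot(tool) [ 0.3323 -0.4751 -1.8691] t 0.1
```

Units first: shifts go in shares of 50 mm and turns go in shares of pi rad. So -0.04 m is -0.8, -0.037 m is -0.74.

```bash
echo '[0, 0, 0, 0, 0, -0.8, 0.085, 0, 0, 0, 0, 0, -0.8, 0.085, 0, 0, 0, 0, 0, -0.8, 0.085, 0, 0, 0, -0.74, -0.61, 0, 0.085, 0, 0, 0, -0.74, -0.61, 0, 0.085, 0, 0, 0, -0.74, -0.61, 0, 0.085, 0, 0, 0, -0.74, -0.61, 0, 0.085, 0, 0, 0, -0.74, -0.61, 0, 0.085, 0, 0, 0, -0.74, -0.61, 0, 0.085, 0, 0, 0, -0.74, -0.61, 0, 0.085]' | python3 drive.py
echo '[0, 0, 0, -0.74, -0.61, 0, 0.085, 0, 0, 0, -0.74, -0.61, 0, 0.085, 0, 0, 0, -0.74, -0.61, 0, 0.085, 0, 0, 0, -0.74, -0.61, 0, 0.085, 0, 0, 0, -0.74, -0.61, 0, 0.085, 0, 0, 0, -0.74, -0.61, 0, 0.085, 0, 0, 0, -0.74, -0.61, 0, 0.085, 0, 0, 0, -0.74, -0.61, 0, 0.085, 0, 0, 0, -0.74, -0.61, 0, 0.085]' | python3 drive.py
echo '[0, 0, 0.0477, 0, 0, 0, 0.085, 0, 0, 0.0477, 0, 0, 0, 0.085, 0, 0, 0.0477, 0, 0, 0, 0.085, 0, 0, 0.0477, 0, 0, 0, 0.085, 0, 0, 0.0477, 0, 0, 0, 0.085, 0, 0, 0.0477, 0, 0, 0, 0.085, 0, 0, 0, 0, 0, 0, 0.085, 0, 0, 0, 0, 0, 0, 0.085]' | python3 drive.py
python3 -c "
from go import *
delta([.5893,-.145,.22],frame([0,0,-1],[.98,.199,0]));print(bot.state()['joint_pos'])"
```

```text
time_s: 1.1
eef_pos: [0.4172, 0.248, 0.3591]
tool_rot: [-0.729, -3.056, 0.001]
force: [0.8, 0.1, -0.6]
finger_gap: 0.0847
grip_force: 0.0
time_s: 2.0
eef_pos: [0.5902, -0.147, 0.3589]
tool_rot: [-0.729, -3.055, -0.0]
force: [0.2, 0.1, 0.5]
finger_gap: 0.0848
grip_force: 0.0
time_s: 2.8
eef_pos: [0.5898, -0.145, 0.3589]
tool_rot: [-1.981, -2.437, 0.001]
force: [-1.1, 0.3, 0.1]
finger_gap: 0.0849
grip_force: 0.0
pos [ 0.5898 -0.145   0.3589] shift(tool) [ 0.0001 -0.0004  0.1389] rot(tool) [-0.0008 -0.0002  0.0054] t 2.8
[ 0.0838  0.5501  0.1446  1.4601 -0.083   1.1382  0.448 ]
```

Converted, 0.045 m is 0.9, 0.035 m is 0.7.

```bash
echo '[0, 0, 0, 0, 0, 0.9, 0.085, 0, 0, 0, 0, 0, 0.9, 0.085, 0, 0, 0, 0, 0, 0.9, 0.085, 0, 0, 0, 0, 0, 0.7, 0.085, 0, 0, 0, 0, 0, 0.6, 0.085, 0, 0, 0, 0, 0, 0.4, 0.085, 0, 0, 0, 0, 0, 0.28, 0.085, 0, 0, 0, 0, 0, 0, 0.085]' | python3 drive.py
echo '[0, 0, 0, 0, 0, 0, 0.0, 0, 0, 0, 0, 0, 0, 0.0, 0, 0, 0, 0, 0, 0, 0.0, 0, 0, 0, 0, 0, 0, 0.0, 0, 0, 0, 0, 0, 0, 0.0, 0, 0, 0, 0, 0, 0, 0.0, 0, 0, 0, 0, 0, 0, 0.0, 0, 0, 0, 0, 0, 0, 0.0]' | python3 drive.py 60
echo '[0, 0, 0, 0, 0, 0, 0.0, 0, 0, 0, 0, 0, 0, 0.0, 0, 0, 0, 0, 0, 0, 0.0]' | python3 drive.py 110
python3 - <<'E'
from h import *
s=bot.snapshot("scene");t=bot.snapshot("top")
c=lambda im,x,y,w,h:cv2.resize(im[y:y+h,x:x+w,::-1],(400,300),interpolation=cv2.INTER_CUBIC)
cv2.imwrite("pics/grasp.png",np.hstack([c(s,150,170,120,90+0),c(t,370,190,80,60)]))
print(bot.state()["joint_pos"])
E
```

```text
time_s: 3.6
eef_pos: [0.5889, -0.1448, 0.1235]
tool_rot: [-1.982, -2.433, 0.002]
force: [-0.3, -0.5, 0.9]
finger_gap: 0.085
grip_force: 0.0
time_s: 4.4
eef_pos: [0.5904, -0.1453, 0.126]
tool_rot: [1.985, 2.434, 0.001]
force: [-1.7, 0.1, 6.1]
finger_gap: 0.0194
grip_force: 55.0
time_s: 4.7
eef_pos: [0.5904, -0.1452, 0.1261]
tool_rot: [1.985, 2.434, 0.001]
force: [-0.6, -0.7, 6.9]
finger_gap: 0.0192
grip_force: 96.7
[ 0.11377806  0.81580716  0.09215154  1.72411091 -0.11818557  0.60599209
  0.47634229]
```

View pics/grasp.png

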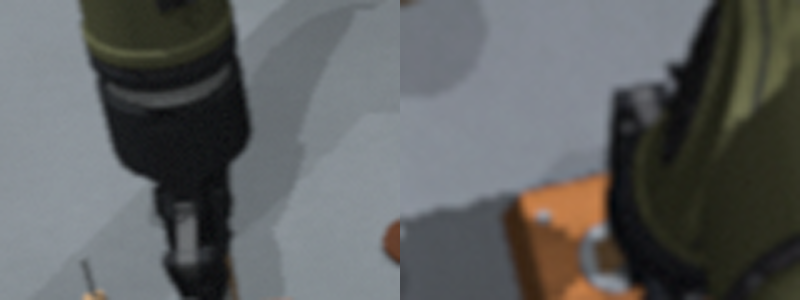

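Converted, -0.04 m is -0.8, -0.03 m is -0.6.

```bash
echo '[0, 0, 0, 0, 0, -0.2, 0.0, 0, 0, 0, 0, 0, -0.4, 0.0, 0, 0, 0, 0, 0, -0.6, 0.0, 0, 0, 0, 0, 0, -0.8, 0.0, 0, 0, 0, 0, 0, -0.8, 0.0, 0, 0, 0, 0, 0, -0.8, 0.0, 0, 0, 0, 0, 0, -0.6, 0.0, 0, 0, 0, 0, 0, -0.2, 0.0, 0, 0, 0, 0, 0, 0, 0.0, 0, 0, 0, 0, 0, 0, 0.0]' | python3 drive.py
python3 - <<'E'
from go import *
R=frame(-n,xm);p=c+.028*xm+n*(.1001+.04);print("target",p);delta(p,R);delta(p+[0,0,.05],frame([0,0,-1],xm))
E
```

```text
time_s: 5.8
eef_pos: [0.5889, -0.1448, 0.3434]
tool_rot: [-1.984, -2.432, 0.002]
force: [-0.3, 0.4, -2.8]
finger_gap: 0.0188
grip_force: 96.8
target [0.5379 0.2268 0.3456]
pos [ 0.5889 -0.1448  0.3434] shift(tool) [ 0.3743  0.0247 -0.0017] rot(tool) [-0.4953 -0.0822  0.3203] t 5.8
pos [ 0.5889 -0.1448  0.3434] shift(tool) [ 0.3744  0.0245 -0.0517] rot(tool) [-0.0035 -0.0011  0.3273] t 5.8
```

Converted, 0.042 m is 0.84, 0.003 m is 0.06.

```bash
echo '[0, 0, 0, 0.8, 0.06, -0.1, 0, 0, 0, 0, 0.8, 0.06, -0.1, 0, 0, 0, 0, 0.8, 0.06, -0.1, 0, 0, 0, 0, 0.84, 0.06, -0.1, 0, 0, 0, 0, 0.84, 0.06, -0.1, 0, 0, 0, 0, 0.84, 0.06, -0.1, 0, 0, 0, 0, 0.84, 0.06, -0.1, 0, 0, 0, 0, 0.84, 0.06, -0.1, 0, 0, 0, 0, 0.84, 0.02, -0.1, 0]' | python3 drive.py
echo '[0, 0, 0.0347, 0, 0, 0, 0, 0, 0, 0.0347, 0, 0, 0, 0, 0, 0, 0.0347, 0, 0, 0, 0, -0.0318, 0, 0, 0, 0, 0, 0, -0.0318, 0, 0, 0, 0, 0, 0, -0.0318, 0, 0, 0, 0, 0, 0, -0.0318, 0, 0, 0, 0, 0, 0, -0.0306, 0, 0, 0, 0, 0, 0, 0, 0, 0, 0, 0, 0, 0, 0, 0, 0, 0, 0, 0, 0]' | python3 drive.py
python3 - <<'E'
from go import *
R=frame(-n,xm);p=c+.028*xm+n*(.1001+.03);delta(p,R);print(bot.state()["joint_pos"],bot.state()["force"])
E
```

```text
time_s: 6.7
eef_pos: [0.5386, 0.2256, 0.3879]
tool_rot: [-1.985, -2.433, 0.007]
force: [0.6, -0.3, -1.7]
finger_gap: 0.0188
grip_force: 96.8
time_s: 7.7
eef_pos: [0.539, 0.2245, 0.3889]
tool_rot: [2.05, 1.812, 0.452]
force: [0.8, -0.1, -1.4]
finger_gap: 0.0189
grip_force: 97.3
pos [0.539  0.2245 0.3889] shift(tool) [ 0.0024 -0.0216  0.0475] rot(tool) [-0.0039  0.0017  0.0023] t 7.7
[-0.9852  0.3467  0.4568  1.9032  0.3076  0.5648 -0.9351] [ 0.7701 -0.0656 -1.3778]
```

Converted, 0.016 m is 0.32, 0.0155 m is 0.31.

```bash
echo '[0, 0, 0, 0.02, -0.14, 0.32, 0, 0, 0, 0, 0.02, -0.14, 0.32, 0, 0, 0, 0, 0, -0.152, 0.31, 0, 0, 0, 0, 0, 0, 0, 0, 0, 0, 0, 0, 0, 0, 0, 0, 0, 0, 0, 0, 0, 0]' | python3 drive.py
python3 - <<'E'
from go import *
q,R,s=cur();M=R.as_matrix();tip=q+.1001*M[:,2]
print(q,"tip rel mouth",np.array([xm,ym,n])@(tip-c),s["force"])
for v in("scene","top"): print(v,"tip",proj(v,tip),"guard",proj(v,q+(.1001-.0545)*M[:,2]),"shoulder15",proj(v,q+.0851*M[:,2]))
S=bot.snapshot("scene");t=bot.snapshot("top");np.save("pics/scene1.npy",S);np.save("pics/top1.npy",t)
k=lambda im,x,y:cv2.resize(im[y:y+75,x:x+50,::-1],None,fx=8,fy=8,interpolation=cv2.INTER_CUBIC)
cv2.imwrite("pics/above.png",np.hstack([k(S,382,180),k(t,240,195)]))
E
```

```text
time_s: 8.3
eef_pos: [0.545, 0.2255, 0.3393]
tool_rot: [2.05, 1.806, 0.46]
force: [0.2, -0.2, -2.0]
finger_gap: 0.019
grip_force: 97.3
[0.545  0.2255 0.3393] tip rel mouth [ 0.0314 -0.0004  0.0311] [ 0.2097 -0.236  -1.9715]
scene tip [407.5823 218.9392] guard [412.0531 188.1161] shoulder15 [408.7979 210.5582]
top tip [264.5423 227.315 ] guard [259.5338 235.5349] shoulder15 [263.2153 229.4929]
```

View pics/above.png

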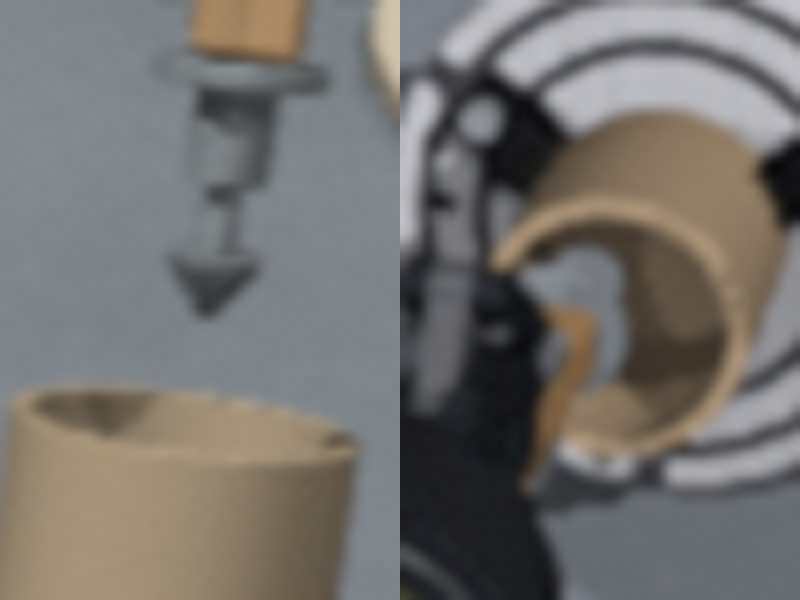

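The tip is seen at scene (407.4,219.3) against a predicted (407.6,218.9), so the tool-in-hand model holds. Next I'll descend to just short of contact.

```bash
cat > chk.py <<'E'
from go import *
q,R,s=cur();M=R.as_matrix();tip=q+.1001*M[:,2];B=np.array([xm,ym,n])
r=B@(tip-c);print("tip xyz mm",r*1000,"rad",1000*np.hypot(*r[:2]),"F",B@(np.array(s["force"])-[.2,-.2,-1.9]),"ang",np.degrees(np.arccos(-M[:,2]@n)),"t",s["time_s"])
E
echo '[0, 0, 0, 0, -0.068, 0.2, 0, 0, 0, 0, 0, 0, 0.24, 0, 0, 0, 0, 0, 0, 0.2, 0, 0, 0, 0, 0, 0, 0.08, 0, 0, 0, 0, 0, 0, 0, 0, 0, 0, 0, 0, 0, 0, 0]' | python3 drive.py; python3 chk.py
echo '[0, 0, 0, 0, 0, 0.04, 0, 0, 0, 0, 0, 0, 0.04, 0, 0, 0, 0, 0, 0, 0, 0]' | python3 drive.py; python3 chk.py
```

```text
time_s: 9.0
eef_pos: [0.5579, 0.2239, 0.305]
tool_rot: [2.05, 1.808, 0.458]
force: [-0.7, -0.0, -1.5]
finger_gap: 0.019
grip_force: 97.3
tip xyz mm [26.3982 -0.4077 -5.2997] rad 26.401389372298908 F [-0.5795  0.0787  0.7746] ang 0.005506471694144192 t 9.0
time_s: 9.3
eef_pos: [0.5596, 0.2238, 0.3014]
tool_rot: [2.05, 1.808, 0.458]
force: [-0.6, -0.8, -1.8]
finger_gap: 0.0188
grip_force: 97.3
tip xyz mm [26.1706 -0.3165 -9.3466] rad 26.17247814168496 F [-0.5495 -0.6647  0.4644] ang 0.016059548198372846 t 9.3
```

Units first: shifts go in shares of 50 mm and turns go in shares of pi rad. So 0.001 m is 0.02.

```bash
echo '[0, 0, 0, 0, 0.02, 0, 0, 0, 0, 0, 0, 0.02, 0, 0, 0, 0, 0, 0, 0, 0, 0]' | python3 drive.py; python3 chk.py
echo '[0, 0, 0, 0, 0, 0.02, 0, 0, 0, 0, 0, 0, 0.02, 0, 0, 0, 0, 0, 0, 0, 0, 0, 0, 0, 0, 0, 0, 0]' | python3 drive.py; python3 chk.py
```

```text
time_s: 9.6
eef_pos: [0.5608, 0.2236, 0.302]
tool_rot: [2.05, 1.809, 0.456]
force: [-1.6, 0.1, -1.6]
finger_gap: 0.019
grip_force: 97.3
tip xyz mm [27.3805 -0.443  -9.3233] rad 27.384079976205655 F [-1.4264  0.0488  1.1105] ang 0.08380313015077147 t 9.6
time_s: 10.0
eef_pos: [0.5618, 0.2235, 0.3003]
tool_rot: [2.05, 1.809, 0.457]
force: [-3.2, 0.8, -2.4]
finger_gap: 0.0191
grip_force: 97.5
tip xyz mm [ 27.5337  -0.3453 -11.3413] rad 27.535871758478045 F [-3.3496  0.5645  1.2445] ang 0.06361889091986848 t 10.0
```

Converted, 0.0008 m is 0.016.

```bash
echo '[0, 0, 0, 0, 0, 0.016, 0, 0, 0, 0, 0, 0, 0, 0, 0, 0, 0, 0, 0, 0, 0]' | python3 drive.py; python3 chk.py
echo '[0, 0, 0, -0.0492, -0.0022, 0, 0, 0, 0, 0, -0.0488, -0.0064, 0, 0, 0, 0, 0, -0.048, -0.0106, 0, 0, 0, 0, 0, -0.047, -0.0148, 0, 0, 0, 0, 0, -0.0454, -0.0188, 0, 0, 0, 0, 0, -0.0436, -0.0228, 0, 0, 0, 0, 0, -0.0414, -0.0264, 0, 0, 0, 0, 0, -0.039, -0.03, 0, 0, 0, 0, 0, -0.0362, -0.0332, 0, 0]' | python3 drive.py >/dev/null; python3 chk.py
```

```text
time_s: 10.3
eef_pos: [0.5623, 0.2234, 0.2997]
tool_rot: [2.05, 1.809, 0.457]
force: [-4.9, 1.2, -1.8]
finger_gap: 0.0187
grip_force: 97.5
tip xyz mm [ 27.6679  -0.3572 -12.1311] rad 27.670242901782753 F [-4.5597  0.7672  2.604 ] ang 0.0536963308361472 t 10.3
tip xyz mm [ 21.0289 -19.4269 -11.855 ] rad 28.6290249308272 F [-1.0315  4.3616  2.2333] ang 0.15014991608100023 t 11.2
```

Converted, -0.00246 m is -0.0492, -0.00244 m is -0.0488.

```bash
echo '[0, 0, 0, -0.0332, -0.0362, 0, 0, 0, 0, 0, -0.03, -0.039, 0, 0, 0, 0, 0, -0.0264, -0.0414, 0, 0, 0, 0, 0, -0.0228, -0.0436, 0, 0, 0, 0, 0, -0.0188, -0.0454, 0, 0, 0, 0, 0, -0.0148, -0.047, 0, 0, 0, 0, 0, -0.0106, -0.048, 0, 0, 0, 0, 0, -0.0064, -0.0488, 0, 0, 0, 0, 0, -0.0022, -0.0492, 0, 0]' | python3 drive.py >/dev/null; python3 chk.py
```

```text
tip xyz mm [  0.5807 -28.5171 -12.0068] rad 28.52305983624091 F [3.4267 3.7082 2.6329] ang 0.05327194918376834 t 12.1
```

Converted, -0.00246 m is -0.0492, -0.00244 m is -0.0488.

```bash
echo '[0, 0, 0, 0.0022, -0.0492, -0.004, 0, 0, 0, 0, 0.0064, -0.0488, -0.004, 0, 0, 0, 0, 0.0106, -0.048, 0, 0, 0, 0, 0, 0.0148, -0.047, 0, 0, 0, 0, 0, 0.0188, -0.0454, 0, 0, 0, 0, 0, 0.0228, -0.0436, 0, 0, 0, 0, 0, 0.0264, -0.0414, 0, 0, 0, 0, 0, 0.03, -0.039, 0, 0, 0, 0, 0, 0.0332, -0.0362, 0, 0]' | python3 drive.py >/dev/null; python3 chk.py
```

```text
tip xyz mm [-19.8121 -20.9688 -11.699 ] rad 28.84803599314591 F [5.8002 0.8523 3.538 ] ang 0.05914563332042305 t 13.0
```

Converted, 0.00218 m is 0.0436, 0.00207 m is 0.0414.

```bash
echo '[0, 0, 0, 0.0362, -0.03, -0.01, 0, 0, 0, 0, 0.039, -0.026, -0.01, 0, 0, 0, 0, 0.0414, -0.024, -0.004, 0, 0, 0, 0, 0.0436, -0.0228, 0, 0]' | python3 drive.py >/dev/null; python3 chk.py
echo '[0, 0, 0, 0.0454, -0.0188, 0, 0, 0, 0, 0, 0.047, -0.0148, 0, 0, 0, 0, 0, 0.048, -0.0106, 0, 0, 0, 0, 0, 0.0488, -0.0064, 0, 0, 0, 0, 0, 0.0492, -0.0022, 0, 0]' | python3 drive.py >/dev/null; python3 chk.py
```

```text
tip xyz mm [-25.7499 -13.248  -10.5497] rad 28.957979899056543 F [ 5.2877 -1.7504  2.779 ] ang 0.12328692509065692 t 13.4
tip xyz mm [-28.5072  -1.4132 -10.6179] rad 28.542168771978478 F [ 3.2816 -3.1255  3.0673] ang 0.1448611675555039 t 13.9
```

Converted, 0.00246 m is 0.0492, 0.00244 m is 0.0488.

```bash
echo '[0, 0, 0, 0.0492, 0.0022, -0.006, 0, 0, 0, 0, 0.0488, 0.0064, -0.006, 0, 0, 0, 0, 0.048, 0.0106, 0, 0, 0, 0, 0, 0.047, 0.0148, 0, 0]' | python3 drive.py >/dev/null; python3 chk.py
echo '[0, 0, 0, 0.0454, 0.0188, 0, 0, 0, 0, 0, 0.0436, 0.0228, 0, 0, 0, 0, 0, 0.0414, 0.0264, 0, 0, 0, 0, 0, 0.039, 0.03, 0, 0, 0, 0, 0, 0.0362, 0.0332, 0, 0]' | python3 drive.py >/dev/null; python3 chk.py
```

```text
tip xyz mm [-26.7659   8.9308  -9.9961] rad 28.216540000342853 F [ 2.1383 -3.1015  2.4937] ang 0.09693751511725082 t 14.3
tip xyz mm [-20.1302  19.1596  -9.9868] rad 27.79053880689888 F [ 0.268  -4.3959  2.2109] ang 0.09921447191075694 t 14.8
```

Converted, 0.00227 m is 0.0454, 0.00218 m is 0.0436.

```bash
echo '[0, 0, 0, 0.0332, 0.0362, 0, 0, 0, 0, 0, 0.03, 0.039, 0, 0, 0, 0, 0, 0.0264, 0.0414, 0, 0, 0, 0, 0, 0.0228, 0.0436, 0, 0, 0, 0, 0, 0.0188, 0.0454, 0, 0]' | python3 drive.py >/dev/null; python3 chk.py
echo '[0, 0, 0, 0.0148, 0.047, 0, 0, 0, 0, 0, 0.0106, 0.048, 0, 0, 0, 0, 0, 0.0064, 0.0488, 0, 0, 0, 0, 0, 0.0022, 0.0492, 0, 0]' | python3 drive.py >/dev/null; python3 chk.py
```

```text
tip xyz mm [-9.5992 26.1524 -9.9439] rad 27.85844121497756 F [-1.155  -3.7837  2.4994] ang 0.06107537614846405 t 15.3
tip xyz mm [ 0.0654 28.0695 -9.9281] rad 28.06957432089981 F [-2.6593 -3.0084  2.6071] ang 0.05854079397214725 t 15.7
```

Converted, 0.00246 m is 0.0492, 0.00244 m is 0.0488.

```bash
echo '[0, 0, 0, -0.0022, 0.0492, 0, 0, 0, 0, 0, -0.0064, 0.0488, 0, 0, 0, 0, 0, -0.0106, 0.048, 0, 0, 0, 0, 0, -0.0148, 0.047, 0, 0, 0, 0, 0, -0.0188, 0.0454, 0, 0]' | python3 drive.py >/dev/null; python3 chk.py
echo '[0, 0, 0, -0.0228, 0.0436, 0, 0, 0, 0, 0, -0.0264, 0.0414, 0, 0, 0, 0, 0, -0.03, 0.039, 0, 0, 0, 0, 0, -0.0332, 0.0362, 0, 0]' | python3 drive.py >/dev/null; python3 chk.py
```

```text
tip xyz mm [12.0954 25.9603 -9.8554] rad 28.639736766325946 F [-3.1765 -1.3209  2.6878] ang 0.0767628737939797 t 16.2
tip xyz mm [20.1861 20.9769 -9.7678] rad 29.11195368075469 F [-4.7495  0.708   2.6755] ang 0.12683455607640023 t 16.6
```

Converted, -0.00227 m is -0.0454, -0.00218 m is -0.0436.

```bash
echo '[0, 0, 0, -0.0362, 0.0312, 0, 0, 0, 0, 0, -0.039, 0.028, 0, 0, 0, 0, 0, -0.0414, 0.0244, 0, 0, 0, 0, 0, -0.0436, 0.0208, 0, 0, 0, 0, 0, -0.0454, 0.0188, 0, 0]' | python3 drive.py >/dev/null; python3 chk.py
echo '[0, 0, 0, -0.047, 0.0148, 0, 0, 0, 0, 0, -0.048, 0.0106, 0, 0, 0, 0, 0, -0.0488, 0.0064, 0, 0, 0, 0, 0, -0.0492, 0.0022, 0, 0, 0, 0, 0, 0, 0, 0, 0, 0, 0, 0, 0, 0, 0, 0]' | python3 drive.py >/dev/null; python3 chk.py
```

```text
tip xyz mm [27.2987 10.145  -9.7008] rad 29.122805324688695 F [-3.4568  0.9892  2.2788] ang 0.11665665461713352 t 17.1
tip xyz mm [28.7262 -0.83   -9.8797] rad 28.738144587635876 F [-2.1089  1.6788  1.682 ] ang 0.02782247082054843 t 17.7
```

```bash
echo '[0, 0, 0, 0, 0, 0.01, 0, 0, 0, 0, 0, 0, 0.006, 0, 0, 0, 0, 0, 0, 0, 0, 0, 0, 0, 0, 0, 0, 0]' | python3 drive.py >/dev/null; python3 chk.py
echo '[0, 0, 0, 0, -0.04, -0.06, 0, 0, 0, 0, 0, -0.04, -0.16, 0, 0, 0, 0, 0, 0, -0.4, 0, 0, 0, 0, 0, 0, -0.6, 0, 0, 0, 0, 0, 0, -0.6, 0, 0.0318, 0, 0, 0, 0, 0, 0, 0.0318, 0, 0, 0, 0, 0, 0, 0.0318, 0, 0, 0, 0, 0, 0, 0.0318, 0, 0, 0, 0, 0, 0, 0.0306, 0, 0, 0, 0, 0, 0]' | python3 drive.py
echo '[0, 0, -0.0347, 0, 0, 0, 0, 0, 0, -0.0347, 0, 0, 0, 0, 0, 0, -0.0347, 0, 0, 0, 0, 0, 0, 0, 0, 0, 0, 0, 0, 0, 0, 0, 0, 0, 0]' | python3 drive.py
python3 -c "
from go import *
delta([.5893,-.1449,.30],frame([0,0,-1],[.98,.199,0]))
delta([.5904,-.1452,.30],Ro.from_rotvec([1.985,2.434,.001]))"
```

```text
tip xyz mm [ 28.5813  -0.7154 -10.7125] rad 28.59029801285053 F [-1.5213  0.2862  2.2056] ang 0.022042803664170364 t 18.1
time_s: 19.1
eef_pos: [0.5159, 0.2291, 0.3806]
tool_rot: [-2.354, -2.077, 0.0]
force: [-0.4, -0.2, -1.4]
finger_gap: 0.019
grip_force: 97.4
time_s: 19.6
eef_pos: [0.5157, 0.2291, 0.3796]
tool_rot: [1.989, 2.431, 0.001]
force: [1.0, 0.1, -1.7]
finger_gap: 0.019
grip_force: 97.5
pos [0.5157 0.2291 0.3796] shift(tool) [-0.3812 -0.0019  0.0797] rot(tool) [ 0.0006  0.0001 -0.0011] t 19.6
pos [0.5157 0.2291 0.3796] shift(tool) [-0.3817 -0.0009  0.0797] rot(tool) [-0.0004 -0.0001 -0.0033] t 19.6
```

Converted, -0.0424 m is -0.848.

```bash
echo '[0, 0, 0, -0.848, 0, 0, 0, 0, 0, 0, -0.848, 0, 0, 0, 0, 0, 0, -0.848, 0, 0, 0, 0, 0, 0, -0.848, 0, 0, 0, 0, 0, 0, -0.848, 0, 0, 0, 0, 0, 0, -0.848, 0, 0, 0, 0, 0, 0, -0.848, 0, 0, 0, 0, 0, 0, -0.848, 0, 0, 0, 0, 0, 0, -0.848, 0, 0, 0]' | python3 drive.py >/dev/null
echo '[0, 0, 0, 0, -0.02, 0.8, 0, 0, 0, 0, 0, 0, 0.8, 0, 0, 0, 0, 0, 0, 0.8, 0, 0, 0, 0, 0, 0, 0, 0, 0, 0, 0, 0, 0, 0, 0]' | python3 drive.py
python3 - <<'E'
from go import *
q,R,s=cur();M=R.as_matrix();tip=q+.1001*M[:,2];print(q,tip,M[:,2])
delta([.5896,-.145,.1261],frame([0,0,-1],[.98,.199,0]))
for v in("scene","top"): print(v,"tip",proj(v,tip),"guardtop",proj(v,q+(.1001-.057)*M[:,2]),"hole",proj(v,[.5896,-.1455,.078]))
S=bot.snapshot("scene");t=bot.snapshot("top")
k=lambda im,x,y:cv2.resize(im[y:y+75,x:x+50,::-1],None,fx=8,fy=8,interpolation=cv2.INTER_CUBIC)
cv2.imwrite("pics/rack.png",np.hstack([k(S,190,215),k(t,392,205)]))
E
```

```text
time_s: 21.0
eef_pos: [0.5916, -0.1448, 0.26]
tool_rot: [1.987, 2.433, -0.001]
force: [1.0, 0.2, -1.9]
finger_gap: 0.019
grip_force: 97.5
[ 0.5916 -0.1448  0.26  ] [ 0.5916 -0.1448  0.1599] [-0.     -0.0004 -1.    ]
pos [ 0.5916 -0.1448  0.26  ] shift(tool) [ 0.0002 -0.002   0.1339] rot(tool) [-0.0001  0.0004  0.0008] t 21.0
scene tip [212.671  247.0292] guardtop [207.8683 224.3028] hole [218.796  275.6784]
top tip [418.9644 235.7016] guardtop [423.9624 232.0928] hole [412.8805 241.0218]
```

View pics/rack.png

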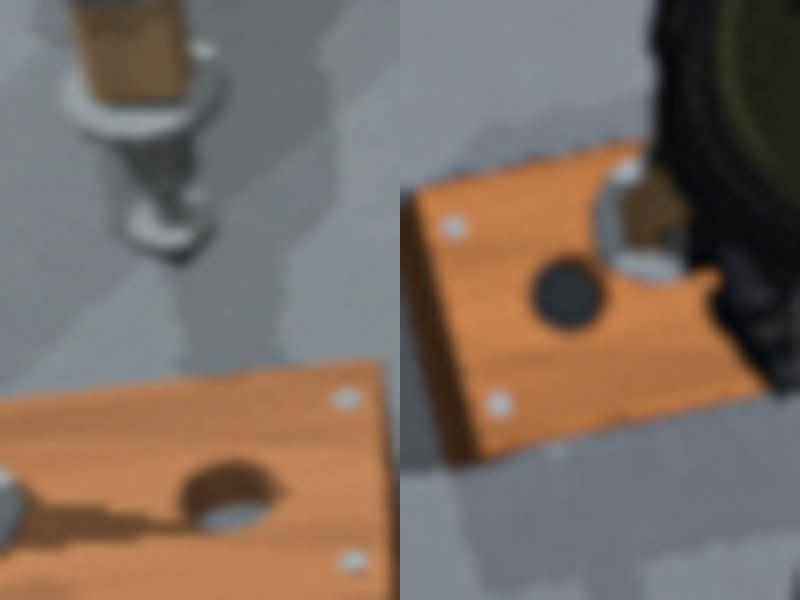

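```bash
python3 - <<'E'
from go import *
a=onz("scene",218.3,276.6,.078);b=onz("top",412.6,241.2,.078);print(a,b,tri((218.3,276.6),(412.6,241.2)))
print("tip scene ray at z=.16",onz("scene",211.8,247.3,.16))
# guard mid in top: left edge ~ (597,222), bottom ~(650,282)
print("guard", onz("scene",207.3,226.0,.2145), onz("top",392+(250/8-.5),205+(218/8-.5),.2145))
E
```

```text
[ 0.5923 -0.1459  0.078 ] [ 0.5891 -0.1448  0.078 ] (array([ 0.5897, -0.1461,  0.0752]), np.float64(0.0016285747170233917))
tip scene ray at z=.16 [ 0.5926 -0.1463  0.16  ]
guard [ 0.5937 -0.1457  0.2145] [ 0.5927 -0.1425  0.2145]
```

Converted, 0.03 m is 0.6, 0.012 m is 0.24.

```bash
echo '[0, 0, 0, 0, -0.02, 0.6, 0, 0, 0, 0, 0, 0, 0.6, 0, 0, 0, 0, 0, 0, 0.3, 0, 0, 0, 0, 0, 0, 0.24, 0, 0, 0, 0, 0, 0, 0, 0]' | python3 drive.py
echo '[0, 0, 0, 0, 0, 0.2, 0, 0, 0, 0, 0, 0, 0.2, 0, 0, 0, 0, 0, 0, 0.2, 0, 0, 0, 0, 0, 0, 0.2, 0, 0, 0, 0, 0, 0, 0, 0]' | python3 drive.py
```

```text
time_s: 21.6
eef_pos: [0.5906, -0.1449, 0.1725]
tool_rot: [1.986, 2.434, 0.0]
force: [-0.2, 0.6, -2.3]
finger_gap: 0.0191
grip_force: 97.6
time_s: 22.1
eef_pos: [0.5891, -0.1446, 0.1306]
tool_rot: [-1.984, -2.432, 0.002]
force: [-0.3, 0.2, -1.0]
finger_gap: 0.019
grip_force: 98.6
```

Converted, 0.002 m is 0.04, 0.0015 m is 0.03.

```bash
echo '[0, 0, 0, 0, 0, 0.04, 0, 0, 0, 0, 0, 0, 0.03, 0, 0, 0, 0, 0, 0, 0, 0, 0, 0, 0, 0, 0, 0, 0]' | python3 drive.py
echo '[0, 0, 0, 0, 0, 0.02, 0, 0, 0, 0, 0, 0, 0, 0, 0, 0, 0, 0, 0, 0, 0]' | python3 drive.py
```

```text
time_s: 22.5
eef_pos: [0.5905, -0.145, 0.1291]
tool_rot: [1.986, 2.434, 0.001]
force: [-0.4, -0.2, -1.2]
finger_gap: 0.0189
grip_force: 98.7
time_s: 22.8
eef_pos: [0.5903, -0.1449, 0.1279]
tool_rot: [1.986, 2.434, 0.0]
force: [-0.4, 0.2, -2.1]
finger_gap: 0.0189
grip_force: 98.7
```

Converted, 0.001 m is 0.02, 0.0005 m is 0.01.

```bash
echo '[0, 0, 0, 0, 0, 0.02, 0, 0, 0, 0, 0, 0, 0.01, 0, 0, 0, 0, 0, 0, 0, 0, 0, 0, 0, 0, 0, 0, 0]' | python3 drive.py
echo '[0, 0, 0, 0, 0, 0.016, 0, 0, 0, 0, 0, 0, 0, 0, 0, 0, 0, 0, 0, 0, 0]' | python3 drive.py
```

```text
time_s: 23.2
eef_pos: [0.5902, -0.145, 0.1263]
tool_rot: [-1.986, -2.434, -0.0]
force: [-0.5, -0.1, -2.4]
finger_gap: 0.019
grip_force: 99.0
time_s: 23.5
eef_pos: [0.5903, -0.1449, 0.1261]
tool_rot: [1.986, 2.434, 0.0]
force: [-1.8, 0.5, 5.6]
finger_gap: 0.019
grip_force: 99.9
```

Converted, -0.04 m is -0.8, -0.02 m is -0.4.

```bash
echo '[0, 0, 0, 0, 0, 0, 0.03, 0, 0, 0, 0, 0, 0, 0.03, 0, 0, 0, 0, 0, 0, 0.05, 0, 0, 0, 0, 0, 0, 0.085, 0, 0, 0, 0, 0, 0, 0.085, 0, 0, 0, 0, 0, 0, 0.085, 0, 0, 0, 0, 0, 0, 0.085, 0, 0, 0, 0, 0, 0, 0.085]' | python3 drive.py 20
echo '[0, 0, 0, 0, 0, -0.4, 0.085, 0, 0, 0, 0, 0, -0.8, 0.085, 0, 0, 0, 0, 0, -0.8, 0.085, 0, 0, 0, 0, 0, -0.8, 0.085, 0, 0, 0, 0, 0, -0.8, 0.085, 0, 0, 0, 0, 0, -0.8, 0.085, 0, 0, 0, 0, 0, 0, 0.085, 0, 0, 0, 0, 0, 0, 0.085, 0, 0, 0, 0, 0, 0, 0.085]' | python3 drive.py
python3 - <<'E'
from h import *
S=bot.snapshot("scene");t=bot.snapshot("top")
k=lambda im,x,y:cv2.resize(im[y:y+75,x:x+50,::-1],None,fx=8,fy=8,interpolation=cv2.INTER_CUBIC)
cv2.imwrite("pics/end.png",np.hstack([k(S,190,215),cv2.resize(S[150:350,100:460,::-1],(400,600//1))]))
E
```

```text
time_s: 24.3
eef_pos: [0.5903, -0.1449, 0.1255]
tool_rot: [-1.986, -2.434, -0.0]
force: [-0.0, 0.5, -0.1]
finger_gap: 0.0853
grip_force: 0.0
time_s: 25.2
eef_pos: [0.5894, -0.1446, 0.3442]
tool_rot: [-1.984, -2.432, 0.002]
force: [-0.2, 0.3, 0.5]
finger_gap: 0.0852
grip_force: 0.0
```

View pics/end.png

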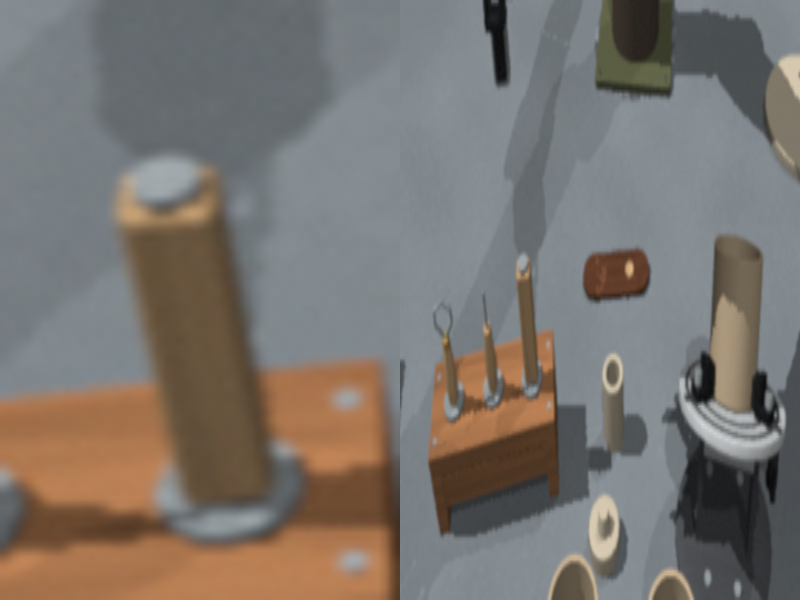

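The tool is back upright with its guard on the board. Its cap is at scene (210.6,237.1), against (210.6,236.9) at the start, and nothing else has moved.

```bash
python3 -c "
from station import bot
print(bot.job_done())"
```

```text
the job is handed in; nothing more can be done
None
```

The job is handed in at about 25 s: the lip was dressed in one clockwise pass from 12 o'clock round to 12 o'clock, with a peak reading of about 7 N between tool and tumbler, and the deburrer is back upright in its own hole; the judge returned no verdict.

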